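# Release the eccentric cam and push the follower slide home

### The job

On the small registration fixture of the print table, push the red peg of the yellow eccentric cam round, either way, until the lever points straight forward, away from the roller of the blue slide, so that the cam's low point faces the roller; only then push the blue slide by its upright plate fully forward, so that it brings the wooden printing block up against the register stop. Only push: lift nothing, do not touch the wooden block yourself, leave the jars, tubs, tape and tools where they are, and finish clear of everything.

Things in the scene. Friction and masses are not known exactly. Their poses are not given: they have to be found in the camera images.
- fixture: fixed aluminium base plate 220 x 230 x 12 mm; origin at table level, plate spans x -130 to +90, y -115 to +115 mm. Its +x is 'forward', the way the slide travels. Slide and block run along y = -60 mm; the cam axis is at x 0, y +50. Steel guides 14 mm tall flank the block (inner faces 37.5 mm either side of y = -60). A red line on the plate at x +75, y +50 marks the lever's low-point direction.
- cam_axis (a point): the cam's upright turning axis at the plate's top surface (12 mm above the table); fixed to the fixture, with the fixture's axes
- cam (a joint): yellow cam's angle, rad, counterclockwise from above, range -0.5 to 6.78, starts 1.6 to 4.7. 0 and 6.283: low point to the roller (lever along fixture +x). 3.14: high point to the roller. Disc radius 34, centre 16 mm off the axis on the lever's side. Stays where left; needs about 0.35 N m (6.5 N at the peg). The slide goes fully home only within about 0.5 rad of the low point.
- cam_peg (a point): top centre of the red upright peg on the cam's dark lever: 14 mm diameter, 55 mm from the cam axis, foot 55 and top 100 mm above the table; its x axis points outward along the lever. Lever: flat bar 16 mm wide, 49 to 55 mm above the table, ending 8 mm beyond the peg's centre. All else of fixture and block is lower than the peg's foot, except the slide's upright plate (66 mm).
- slide (a joint): travel of the blue follower slide along fixture +x, m: 0 fully back, 0.036 fully home at its own stop; starts 0 to 0.003. Friction about 4 N, stays where left. Its upright steel roller (radius 10 mm, on the side arm) is behind the cam, 65.5 mm from the cam axis at 0 and 29.5 mm at 0.036.
- slide_push (a point): centre of the rear (fixture -x) face of the slide's upright blue push plate, 46 mm above the table; axes as the fixture's. Plate 60 mm wide (y), 10 mm thick, from 16 to 66 mm above the table; behind it only the base plate (12 mm). At slide 0 it is at fixture x -90, y -60 mm. The slide's front face, which pushes the block, is 60 mm ahead of it.
- block: loose wooden printing block 60 (x) x 70 (y) x 24 mm with a round knob (24 mm diameter, 15 mm tall) on top, about 0.2 kg; origin at the centre of its underside. Stands on the base plate between slide and register stop, at first 17 to 29 mm short of the stop; its centre is at fixture x +37 mm when it touches. The slide fully home leaves it within about 1 mm of the stop.
- register_stop (a point): middle of the top rear edge of the dark steel register stop, a bar 85 mm wide standing 20 mm above the plate; its face to the block is at fixture x +67 mm, y -60; fixed to the fixture
- ink_jar: bystander: red ink jar with white lid, 56 mm diameter, 70 mm tall, on the table left of the fixture; origin at the centre of its underside
- tape_roll: bystander: roll of tan tape lying flat, 90 mm diameter, 25 mm tall, right of the fixture; origin at the centre of its underside
- ink_tub: bystander: black ink tub, 100 mm diameter, 85 mm tall; origin at the centre of its underside
- white_tub: bystander: open white plastic tub, 110 mm diameter, 90 mm tall; origin at the centre of its underside
- squeegee: bystander: wooden squeegee with rubber blade lying flat, 240 mm long (its y), 30 mm tall; origin on the table level near its middle
- spatula: bystander: ink spatula lying on the table; origin at the underside
- green_jar: bystander: green ink jar with white lid, 66 mm diameter, 80 mm tall; origin at the centre of its underside

How it is judged:
On the way, in this order (a step that is already met when the one before it is completed fails the run):
1. the cam is turned to its low point (within 0.45 rad) while the slide is still back (under 10 mm of travel) ((value of joint cam between -0.45 and 0.45 rad or value of joint cam between 5.8332 and 6.7332 rad) and value of joint slide below 0.01 m), for 0.1 s.
2. the slide is pushed home (within 3 mm) (value of joint slide above 0.033 m), for 0.1 s.
At the end, for the whole second after the job is handed in: The cam is within 0.45 rad of its low point (lever forward), the slide is within 3 mm of fully home, and the block stands flat on the plate within 4.5 mm of the register stop, at rest ((value of joint cam between -0.45 and 0.45 rad or value of joint cam between 5.8332 and 6.7332 rad) and value of joint slide above 0.033 m and x of block in the frame of fixture above 0.0325 m and z of block in the frame of fixture below 0.016 m and angle between block's own z axis and vertical below 0.08 rad and linear speed of block below 0.01 m/s); the robot touches nothing.
It fails at once if the wooden block is lifted or tipped (z of block in the frame of fixture above 0.02 m or angle between block's own z axis and vertical above 0.2 rad).
It fails at once if the robot touches the wooden block (over 1 N) (contact force between any of the fingers, the arm and block above 1 N).
It fails at once if a bystander is moved more than 20 mm (distance of any of ink_jar, tape_roll, ink_tub, white_tub, squeegee, spatula, green_jar from where it was at the start of the episode above 0.02 m).
It also fails if it takes over 64 s, if anything falls off the work surface, if the arm or the gripper's body presses on something with over 40 N, if the wrist force passes 120 N, or if a joint passes its speed limit or range.

### The arm

A 6-joint arm with a two-finger parallel gripper is mounted at the origin on the work surface. World frame = base frame: x ahead of the robot, y to its left, z up, the work surface at z = 0. Lengths are in m, angles in rad, forces in N, time in s.
With the tool pointing down it reaches from about 0.375 to 0.75 m from the base axis. Payload 9 kg.
Tool frame: the origin (TCP) lies at the centre of the arm's flange, where the gripper is bolted on; the fingertips stand 173 mm ahead of it and the grasp point (between the pads) lies bot.grasp_offset ahead of it (bot.grasp_offset is the distance from the TCP to the grasp point, in m); z points along the fingers, y is the direction in which the jaws open and shut (so a half turn about z gives the same grasp; the last joint's range is limited). The gripper opens to 85 mm and grips with 20 to 120 N. Pads are 22 mm wide; open, the fingers measure 114 mm over their backs; the gripper's body (76 mm by 85 mm) begins 54 mm behind the grasp point. The pads swing forward as they close: fully open they stand 13 mm farther back than shut.
Start: joints at [-1.358, 0.104, 0.097, 1.564, 0, 1.353], TCP at [0.251, -0.545, 0.405] pointing down, gripper open.
Joint ranges: [-2.99, 2.99], [-0.84, 1.86], [-1.1, 1.16], [-1.84, 2.11], [-1.51, 1.56], [-3.14, 3.14]. Speed limits (rad/s): [2.22, 2.22, 2.57, 3.14, 3.14, 3.14].

### API

Orientations are given as a unit quaternion [w, x, y, z].
In Python, from bench import status, viewer, job, bot gives the robot as it stands.
- The arm moves only by the tool arm_command, never from a script. Its argument "motion" is a list that holds one entry, the list of rows, each a list of 7 numbers: the shift along the tool's x, y, z in mm, then the turn, a rotation vector about the tool's x, y, z in degrees, then the opening, from 0 (shut) to 1 (fully open). A call has 1 to 12 rows; each row is the pose to reach, as a shift and turn from the pose commanded when the call began, along the tool's axes at that moment; what a row does not reach only later rows make up. A row lasts 1/8 s, in which the tool goes at most 62.5 mm and 10.7 degrees, less where a joint would pass 70% of its speed; a pose out of reach is approached as far as the arm can. A call with a gripper value outside its range is refused whole. The fingers move at their own pace and stop on an object; the grip force is fixed at half the most. Time passes only in rows, so rows that repeat a pose let the fingers close. It gives the time, the measured TCP pose, the force and the opening at its end, in the units of the state.
- status.get_obs(): the state, without advancing time (a new reading comes with each control period).
- viewer.camera(name): name is "side" or "top" or "wrist"; returns a dict with "pixels" (384x512x3 uint8, red, green, blue), "fx", "fy", "cx", "cy" (pixels), "R" (3x3) and "t" (3): a world point X has camera coordinates R X + t; the wrist camera has in their place "tool_from_camera" (4x4, takes a point from camera to tool coordinates, whose origin is the TCP and whose axes are the flange's). Camera axes: x right, y down, z forward; pixel columns grow to the right and rows downward; lengths in m; the calibration is good to about 2 mm. A picture is of the moment at which its call begins: read the wrist's pose just before it. There is no depth.
- job.sign_off(): hands the job in, once; it reports no verdict.
The state is a dict: "clock": time; "qpos": joint angles; "qd": joint speeds; "tau": joint torques, N m; "eef_pos": TCP position; "tool_rot": TCP orientation; "wrist_force": force on the tool from outside, world axes, zero at the start; "ft_torque": the same for the moment, N m; "gripper_width": opening from 0.0 (shut) to 1.0 (fully open).
Only numpy, scipy, OpenCV 4.12 (cv2) and the standard library are available. Lean on these libraries where they do the work, as an engineer would, in place of code of your own. Each camera call takes 0.05 s, during which the arm holds its last target.

## Working session

There is one attempt and no reset: what is moved stays moved. The work goes in short steps, Python scripts to look and compute and a tool call to move; the robot and the scene stay as the last step left them, time stands still between calls to the robot, and variables do not carry over. Pictures are saved under pics/ and viewed, and the job is handed in when it is done.

Besides the shell and the picture viewer there is one more tool, called by a JSON object that holds its "api" and its "payload", one argument or row to a line. arm_command: Moves the arm, as the interface text tells. Its arguments: {"type":"object","properties":{"motion":{"type":"array"}},"required":["motion"]}

```bash
mkdir -p pics; ls
python3 - <<'E'
from bench import status, viewer, job, bot
import cv2,numpy as np
print(status.get_obs(), bot.grasp_offset)
for n in ("side","top"):
    c=viewer.camera(n); cv2.imwrite(f"pics/{n}0.png",c["pixels"][:,:,::-1]); 
    np.savez(f"{n}0.npz",**{k:np.array(v) for k,v in c.items()})
    print(n,c["fx"],c["fy"],c["cx"],c["cy"],c["R"],c["t"])
E
```

```text
pics
{'clock': 0.0, 'qpos': array([-1.35769173e+00,  1.04667077e-01,  9.64603906e-02,  1.56390093e+00,
        1.71646610e-05,  1.35307804e+00]), 'qd': array([-0.00043823, -0.00050289, -0.00162751,  0.00111921,  0.00023794,
       -0.00044905]), 'tau': array([-1.93096217e-03, -5.56930554e+01,  5.03651547e+01,  1.69985153e-02,
       -3.75055106e-04,  4.14768763e-06]), 'eef_pos': array([ 0.2505477 , -0.545061  ,  0.40393616]), 'tool_rot': array([-6.55625440e-04,  9.76888323e-01,  2.13749328e-01,  1.00947787e-05]), 'wrist_force': array([ 0.26760018, -0.37642567,  0.55436503]), 'ft_torque': array([-0.03475669, -0.00302174,  0.01600454]), 'gripper_width': 0.9971569083718198} 0.1547
side 395.0314863951053 395.0314863951053 256.38661412503996 198.6512261762028 [[ 0.99993677 -0.01102468  0.00221621]
 [-0.00652404 -0.72926871 -0.68419631]
 [ 0.00915926  0.68413859 -0.72929452]] [-0.52608668  0.05197875  1.61348813]
top 455.11185519484417 455.11185519484417 253.27853597564987 192.75067041425646 [[-0.0075242  -0.99990611  0.01145205]
 [-0.99243135  0.00606322 -0.12265091]
 [ 0.12256996 -0.01228823 -0.9923838 ]] [-0.01694462  0.54455265  1.55036453]
```

View pics/top0.png

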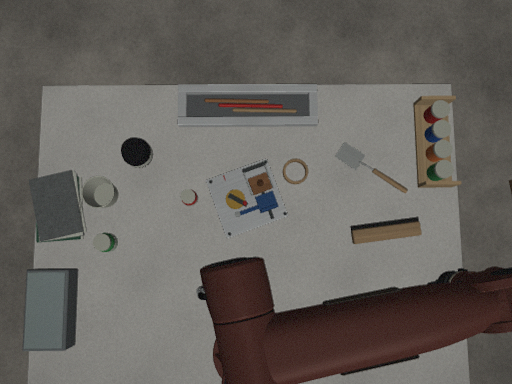

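View pics/side0.png

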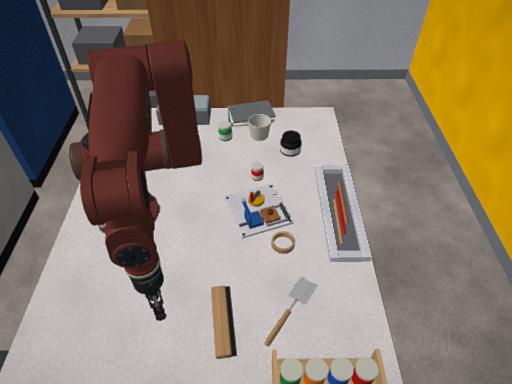

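The fixture is clear of the arm in both views: around (247,198) in top and (258,210) in side. I'll enlarge it.

Run:
```python
import cv2,numpy as np
t=cv2.imread("pics/top0.png")[150:245,170:320]; cv2.imwrite("pics/top0z.png",cv2.resize(t,None,fx=5.3,fy=5.3,interpolation=cv2.INTER_CUBIC))
t=cv2.imread("pics/side0.png")[155:255,210:330]; cv2.imwrite("pics/side0z.png",cv2.resize(t,None,fx=6,fy=6,interpolation=cv2.INTER_CUBIC))
```

```text
(no output)
```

View pics/top0z.png

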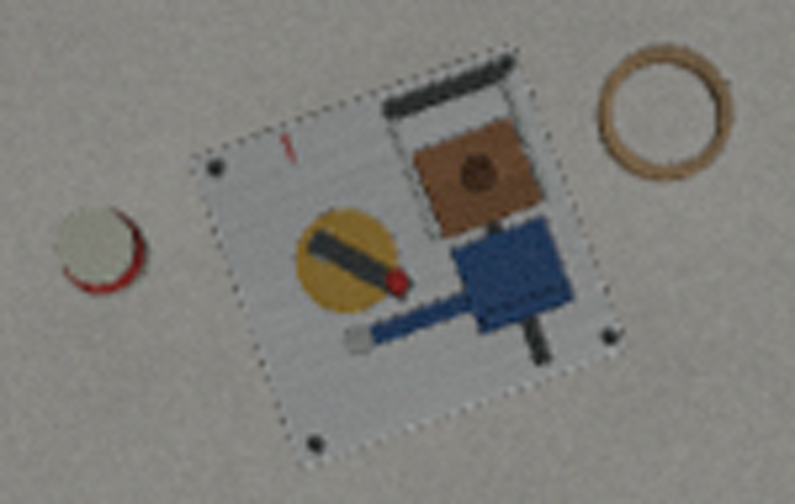

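View pics/side0z.png

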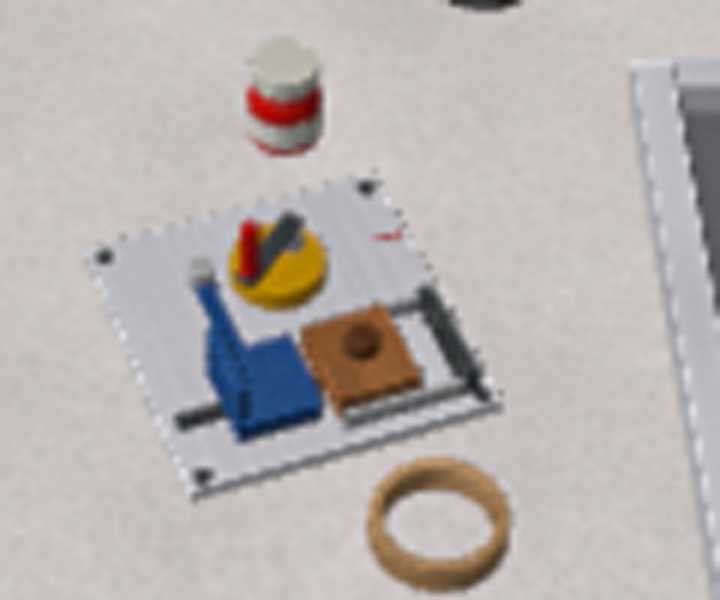

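In the zoomed top view the plate's corners are at about (193,158), (515,45), (622,348) and (305,467). The peg top is at about (397,280), on the lever's rear-right side. The slide plate's lower edge is at (530,310).

```bash
cat > h.py <<'E'
import numpy as np, json
from scipy.spatial.transform import Rotation as Ro
def ray(c,u,v,z):
    d=c["R"].T@np.array([(u-c["cx"])/c["fx"],(v-c["cy"])/c["fy"],1]); o=-c["R"].T@c["t"]
    return o+d*(z-o[2])/d[2]
def wcam(c,o):
    # wrist cam -> dict with R,t
    T=np.eye(4); q=o["tool_rot"]; T[:3,:3]=Ro.from_quat([q[1],q[2],q[3],q[0]]).as_matrix(); T[:3,3]=o["eef_pos"]
    W=np.linalg.inv(T@np.array(c["tool_from_camera"])); c=dict(c); c["R"]=W[:3,:3]; c["t"]=W[:3,3]; return c
def fit(P,F):
    # rigid 2D: world = R F + t
    P=np.array(P)[:,:2];F=np.array(F); p=(P[:,0]+1j*P[:,1]); f=F[:,0]+1j*F[:,1]
    a=np.angle(np.sum((p-p.mean())*np.conj(f-f.mean()))); t=p.mean()-np.exp(1j*a)*f.mean()
    r=abs(p-np.exp(1j*a)*f-t); return a,t,r
def w2f(X,a,t):
    z=(X[0]+1j*X[1]-t)*np.exp(-1j*a); return z.real,z.imag
def f2w(x,y,a,t):
    z=(x+1j*y)*np.exp(1j*a)+t; return z.real,z.imag
E
python3 - <<'E'
from h import *
F=[(.09,.115),(.09,-.115),(-.13,-.115),(-.13,.115)]
c=dict(np.load("top0.npz"))
tz=lambda p:(170+(p[0]+.5)/5.3-.5,150+(p[1]+.5)/5.3-.5)
sz=lambda p:(210+(p[0]+.5)/6-.5,155+(p[1]+.5)/6-.5)
P=[ray(c,*tz(p),.012) for p in [(193,158),(515,45),(622,348),(305,467)]]
a,t,r=fit(P,F);print("top",a,t,r)
s=dict(np.load("side0.npz"))
P2=[ray(s,*sz(p),.012) for p in [(378,178),(502,405),(193,492),(87,260)]]
a2,t2,r2=fit(P2,F);print("side",a2,t2,r2)
X=ray(c,*tz((397,281)),.1);x,y=w2f(X,a,t);print("peg",X,x,y,np.arctan2(y-.05,x),np.hypot(x,y-.05))
X=ray(s,*sz((249,227)),.1);x,y=w2f(X,a2,t2);print("peg side",X,x,y,np.arctan2(y-.05,x),np.hypot(x,y-.05))
for n,q in [("platetop rear edge",((480,332),(574,297)))]:
    for p in q: print(n,w2f(ray(c,*tz(p),.066),a,t))
print("block", [w2f(ray(c,*tz(p),.036),a,t) for p in [(415,155),(512,118),(545,200),(441,237)]])
E
```

```text
top 0.34010379844900207 (0.5497478378109447+0.008867829662309392j) [0.00150084 0.00174593 0.00455665 0.00279634]
side 0.3481786909485027 (0.5510279907016242+0.0029677706930772143j) [0.00218019 0.00416859 0.00636103 0.00640176]
peg [0.50337434 0.00959221 0.1       ] -0.04347558105283187 0.016152382763394264 -2.4800727555490445 0.05509797945911559
peg side [0.50516486 0.00647234 0.1       ] -0.04191543495847764 0.01894215729010114 -2.50389949022349 0.052167933460615316
platetop rear edge (np.float64(-0.08902620346838909), np.float64(-0.02361892226144925))
platetop rear edge (np.float64(-0.08837788236482105), np.float64(-0.08803252781691455))
block [(np.float64(0.0372001840468454), np.float64(-0.024927783689387424)), (np.float64(0.038731775477173616), np.float64(-0.09349671023061101)), (np.float64(-0.01987887772252092), np.float64(-0.09512595006888731)), (np.float64(-0.019708883357253237), np.float64(-0.02251441064289226))]
```

{"api": "arm_command", "payload": {
  "motion": [
    [[461,-396,0,0,0,-33,0.5],[461,-396,0,0,0,-33,0.5],[461,-396,0,0,0,-33,0.5],[461,-396,0,0,0,-33,0.5],[461,-396,0,0,0,-33,0.5],[461,-396,0,0,0,-33,0.5],[461,-396,0,0,0,-33,0.5],[461,-396,0,0,0,-33,0.5],[461,-396,0,0,0,-33,0.5],[461,-396,0,0,0,-33,0.5],[461,-396,0,0,0,-33,0.5],[461,-396,0,0,0,-33,0.5]]
  ]
}}

```text
clock: 1.6
eef_pos: [0.5039, 0.007, 0.4044]
tool_rot: [-0.0, 0.876, 0.483, -0.0]
wrist_force: [0.1, 0.0, -0.3]
gripper_width: 0.5
```

```bash
cat > look.py <<'E'
import sys,cv2,numpy as np
from bench import status, viewer
from h import *
n=sys.argv[1]; o=status.get_obs(); c=viewer.camera("wrist")
cv2.imwrite(f"pics/{n}.png",c["pixels"][:,:,::-1])
w=wcam(c,o); np.savez(n+".npz",**{k:np.array(w[k]) for k in ("fx","fy","cx","cy","R","t")})
print(o["clock"],o["eef_pos"],o["tool_rot"],o["gripper_width"],o["wrist_force"],o["qpos"])
E
python3 look.py w1
```

```text
1.6 [0.50392913 0.00695779 0.40435279] [-8.64217167e-05  8.75848819e-01  4.82585408e-01 -4.03034458e-04] 0.4996814189063542 [ 0.09655493  0.04210188 -0.31561192] [-2.46157553e-01 -1.88788772e-01 -1.88712092e-01  1.57158072e+00
 -4.22811619e-04  1.88822674e+00]
```

View pics/w1.png

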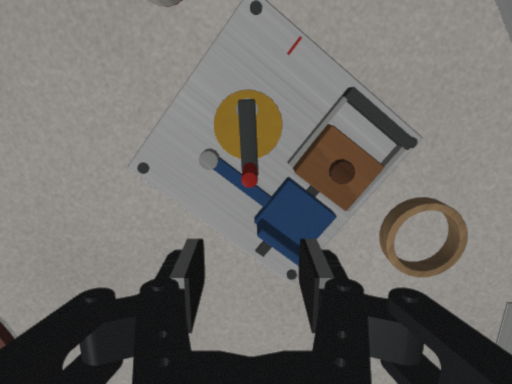

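The wrist view shows the whole mechanism. The plate's corners are at (422,137) front-right and (129,165) rear-left, the peg top is at (250,180), and the roller at (208,160).

Run:
```python
from h import *
import cv2
c=dict(np.load("w1.npz")); im=cv2.imread("pics/w1.png")
h=cv2.cvtColor(im,cv2.COLOR_BGR2HSV)
m=((h[...,0]<6)|(h[...,0]>174))&(h[...,1]>180)&(h[...,2]>60)
n,l,st,ce=cv2.connectedComponentsWithStats(m.astype(np.uint8))
for i in range(1,n):
    if st[i,4]>20: print(st[i],ce[i])
P=[ray(c,422,137,.012),ray(c,129,165,.012)]
a,t,r=fit(P,[(.09,-.115),(-.13,.115)]);print(a,t,r)
# redmark ends
print("line",w2f(ray(c,296,46,.012),a,t))
X=ray(c,249.5,180,.1);x,y=w2f(X,a,t);print("peg",X,x,y,np.degrees(np.arctan2(y-.05,x)),np.hypot(x,y-.05))
print("roller",w2f(ray(c,208,158,.04),a,t))
for p in [(256,216),(258,232),(302,263)]: print("plate",w2f(ray(c,*p,.066),a,t))
```

```text
[242 163  15  24 255] [249.15294118 175.30196078]
0.33971811167005955 (0.5520251926716487+0.013560965272166787j) [0.002671 0.002671]
line (np.float64(0.07369333319408407), np.float64(0.04847464889319103))
peg [0.50615101 0.0116925  0.1       ] -0.04387502495916162 0.013524572949228353 -140.261616471333 0.057056766414713855
roller (np.float64(-0.06326354927702534), np.float64(0.050891776122173035))
plate (np.float64(-0.0744150730125788), np.float64(-0.018126174293780356))
plate (np.float64(-0.0860882838026201), np.float64(-0.029872034824213342))
plate (np.float64(-0.0848935192264303), np.float64(-0.08498619486527673))
```

{"api": "arm_command", "payload": {
  "motion": [
    [[3,-1,50,0,0,0,0.5],[3,-1,90,0,0,0,0.5],[3,-1,90,0,0,0,0.5]]
  ]
}}

```text
clock: 2.02
eef_pos: [0.5034, 0.0093, 0.312]
tool_rot: [-0.002, 0.876, 0.482, -0.002]
wrist_force: [-0.4, -0.6, 0.7]
gripper_width: 0.495
```

```bash
python3 look.py w2
```

```text
2.025 [0.50344282 0.00933885 0.31195937] [-0.00173354  0.87642939  0.48152301 -0.00202633] 0.4952158067678089 [-0.38950354 -0.58396229  0.6685532 ] [-2.41713463e-01 -1.86036467e-01 -3.53744032e-01  1.40841858e+00
 -1.94222423e-04  1.89509256e+00]
```

View pics/w2.png

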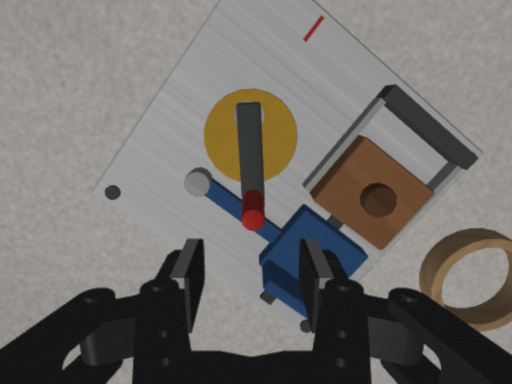

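The peg top is at (253,220), centred between the fingers (columns 200 and 303).

Run:
```python
from h import *
c=dict(np.load("w2.npz"))
P=[ray(c,482,152,.012),ray(c,93,191,.012)]
a,t,r=fit(P,[(.09,-.115),(-.13,.115)]);print(a,t,r)
X=ray(c,253,219,.1);x,y=w2f(X,a,t);print("peg",X,x,y,np.degrees(np.arctan2(y-.05,x)),np.hypot(x,y-.05))
print("cam",f2w(0,.05,a,t))
for p in [(303,205),(367,254)]: print("slide front",w2f(ray(c,*p,.04),a,t))
```

```text
0.344827778478603 (0.5507430962021752+0.012979729187535717j) [0.00195213 0.00195213]
peg [0.50661258 0.01264118 0.1       ] -0.04164715864304585 0.01459902004172764 -139.6347485181005 0.054659996387166274
cam (np.float64(0.5338413662628304), np.float64(0.06003641335734794))
slide front (np.float64(-0.027477810919105984), np.float64(-0.021431292678650272))
slide front (np.float64(-0.02751170691160157), np.float64(-0.08626439778986386))
```

{"api": "arm_command", "payload": {
  "motion": [
    [[2,1,36,0,0,0,0.5],[2,1,71,0,0,0,0.5],[2,1,71,0,0,0,0.5],[2,1,71,0,0,0,0.5]]
  ]
}}

```text
clock: 2.58
eef_pos: [0.5077, 0.0108, 0.2464]
tool_rot: [0.001, 0.876, 0.482, 0.001]
wrist_force: [0.3, 0.9, 0.2]
gripper_width: 0.501
```

```bash
python3 look.py w3
```

```text
2.575 [0.50766241 0.01084848 0.2464359 ] [0.00107754 0.87607161 0.48217856 0.00110396] 0.501086356672731 [0.28356983 0.92314153 0.17762463] [-2.36691512e-01 -1.49445194e-01 -4.40917372e-01  1.27624054e+00
 -1.03195404e-04  1.89862018e+00]
```

View pics/w3.png

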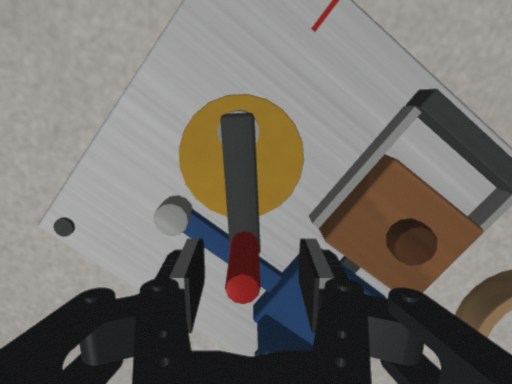

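```bash
cat > plan.py <<'E'
import numpy as np,sys
# plan.py x0 y0 yaw0 th0 th1 n lag0 lag1
x0,y0,yaw0,t0,t1,n,l0,l1=map(float,sys.argv[1:9])
C=np.array([.534,.059])
a=np.radians(yaw0); X=np.array([np.cos(a),np.sin(a)]);Y=np.array([np.sin(a),-np.cos(a)])
for k in range(1,int(n)+1):
    s=k/n; th=t0+(t1-t0)*s; lag=l0+(l1-l0)*min(1,s*3); r=np.radians(th)
    p=C+.055*np.array([np.cos(r),np.sin(r)])-lag*np.array([-np.sin(r),np.cos(r)])-[x0,y0]
    print([round(1000*p@X),round(1000*p@Y),0,0,0,round(-(th+180-yaw0)),.5], end=", ")
print()
E
python3 plan.py .5066 .0112 57.7 239 305 10 0 .014
```

```text
[0, 1, 0, 0, 0, -368, 0.5], [0, 3, 0, 0, 0, -374, 0.5], [-1, 6, 0, 0, 0, -381, 0.5], [0, 11, 0, 0, 0, -388, 0.5], [2, 17, 0, 0, 0, -394, 0.5], [4, 23, 0, 0, 0, -401, 0.5], [8, 29, 0, 0, 0, -408, 0.5], [11, 34, 0, 0, 0, -414, 0.5], [16, 39, 0, 0, 0, -421, 0.5], [21, 43, 0, 0, 0, -427, 0.5],
```

{"api": "arm_command", "payload": {
  "motion": [
    [[0,1,0,0,0,-8,0.5],[0,3,0,0,0,-14,0.5],[-1,6,0,0,0,-21,0.5],[0,11,0,0,0,-28,0.5],[2,17,0,0,0,-34,0.5],[4,23,0,0,0,-41,0.5],[8,29,0,0,0,-48,0.5],[11,34,0,0,0,-54,0.5],[16,39,0,0,0,-61,0.5],[21,43,0,0,0,-67,0.5]]
  ]
}}

```text
clock: 3.88
eef_pos: [0.5543, 0.0061, 0.2452]
tool_rot: [-0.0, 0.463, 0.887, -0.0]
wrist_force: [-7.2, 0.3, 2.0]
gripper_width: 0.496
```

```bash
python3 look.py w4
```

```text
3.875 [0.55426112 0.00610535 0.24520806] [-3.09957863e-04  4.62617197e-01  8.86558001e-01 -3.78426941e-04] 0.4959162683361262 [-7.21932872  0.26685734  1.98029645] [-2.24841625e-01 -2.48314507e-04 -3.00953765e-01  1.27088229e+00
 -5.75135844e-04  7.37048768e-01]
```

View pics/w4.png

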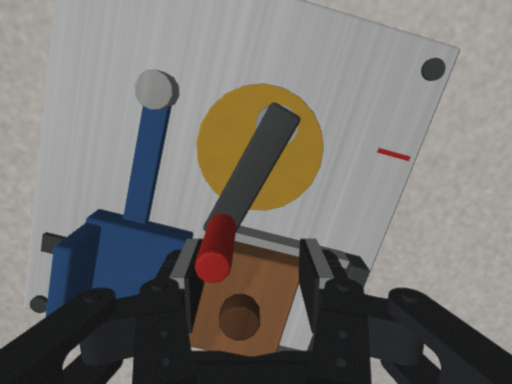

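The peg is at (212,262) against the trailing finger, and the cam is turning at about 7 N. The cam has reached only about 277° in world, because the tool centre has to lead the peg rather than lag it. I'll replan from there.

```bash
cat > plan2.py <<'E'
import numpy as np
x0,y0,yaw0=.5542,.0060,124.7
C=np.array([.534,.059])
a=np.radians(yaw0); X=np.array([np.cos(a),np.sin(a)]);Y=np.array([np.sin(a),-np.cos(a)])
n=12
for k in range(1,n+1):
    s=k/n; th=277+(381-277)*s; yaw=yaw0+s*(199.6-yaw0); r=np.radians(th); g=np.radians(yaw-90)
    p=C+.055*np.array([np.cos(r),np.sin(r)])+.0143*np.array([np.cos(g),np.sin(g)])-[x0,y0]
    print([round(1000*p@X),round(1000*p@Y),0,0,0,round(-(yaw-yaw0)),.5], end=", ")
    q=p+[x0,y0]
print(q)
E
python3 plan2.py
```

```text
[5, 10, 0, 0, 0, -6, 0.5], [4, 18, 0, 0, 0, -12, 0.5], [5, 25, 0, 0, 0, -19, 0.5], [7, 33, 0, 0, 0, -25, 0.5], [10, 41, 0, 0, 0, -31, 0.5], [14, 48, 0, 0, 0, -37, 0.5], [19, 54, 0, 0, 0, -44, 0.5], [25, 59, 0, 0, 0, -50, 0.5], [32, 64, 0, 0, 0, -56, 0.5], [39, 67, 0, 0, 0, -62, 0.5], [47, 70, 0, 0, 0, -69, 0.5], [56, 71, 0, 0, 0, -75, 0.5], [0.58054997 0.09218166]
```

{"api": "arm_command", "payload": {
  "motion": [
    [[2,9,0,0,0,-6,0.5],[4,18,0,0,0,-12,0.5],[5,25,0,0,0,-19,0.5],[7,33,0,0,0,-25,0.5],[10,41,0,0,0,-31,0.5],[14,48,0,0,0,-37,0.5],[19,54,0,0,0,-44,0.5],[25,59,0,0,0,-50,0.5],[32,64,0,0,0,-56,0.5],[39,67,0,0,0,-62,0.5],[47,70,0,0,0,-69,0.5],[56,71,0,0,0,-75,0.5]]
  ]
}}

```text
clock: 5.42
eef_pos: [0.5831, 0.0916, 0.2467]
tool_rot: [0.003, -0.172, 0.985, -0.002]
wrist_force: [9.0, -6.1, -2.2]
gripper_width: 0.501
```

```bash
python3 look.py w5
```

```text
5.425 [0.58308734 0.09160889 0.24668974] [ 0.00341268 -0.17189301  0.98510774 -0.00197055] 0.5010413917514418 [ 9.01328495 -6.14040648 -2.16004256] [-0.065038    0.10081786 -0.19398408  1.26843271 -0.00222243 -0.41055102]
```

View pics/w5.png

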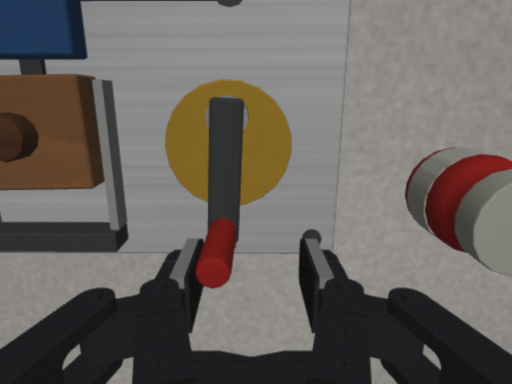

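The lever points straight forward: axis (226,112), peg (215,268). I'll centre the jaw off the peg, lift, close and move behind the slide plate.

{"api": "arm_command", "payload": {
  "motion": [
    [[0,-12,0,0,0,0,0.5],[0,-12,0,0,0,0,0.5],[0,-12,-55,0,0,0,0.5],[0,-12,-110,0,0,0,0.5],[60,-50,-120,0,0,0,0],[115,-85,-120,0,0,0,0],[173,-125,-120,0,0,0,0],[173,-125,-120,0,0,0,0],[173,-125,-120,0,0,0,0]]
  ]
}}

```text
clock: 6.6
eef_pos: [0.4595, -0.0845, 0.3642]
tool_rot: [0.0, -0.169, 0.986, -0.0]
wrist_force: [-0.9, 0.4, 0.3]
gripper_width: 0.001
```

```bash
python3 look.py w6
```

```text
6.6 [ 0.45947853 -0.08447427  0.36424874] [ 3.53734986e-04 -1.69220729e-01  9.85578093e-01 -2.03508543e-04] 0.0008554443437575542 [-0.86079575  0.37845311  0.26541735] [-4.62940769e-01 -3.12150541e-01 -3.66118619e-01  1.51601707e+00
  9.03387125e-05 -8.03018645e-01]
```

View pics/w6.png

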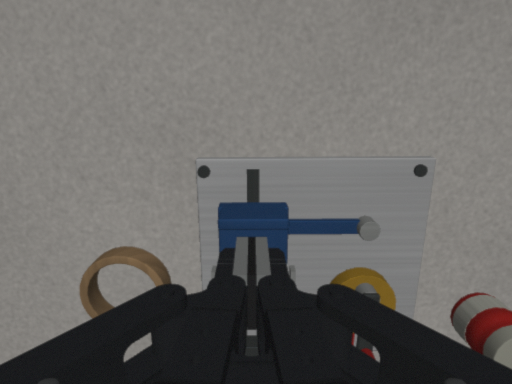

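The slide plate's rear top edge is at row 204, columns 218 to 288. The base plate's rear corners are at (197,158) and (432,158).

Run:
```python
from h import *
c=dict(np.load("w6.npz"))
a,t,r=fit([ray(c,197,158,.012),ray(c,432,158,.012)],[(-.13,-.115),(-.13,.115)]);print(a,t,r)
for z in (.066,.062):
  print([ (ray(c,*p,z)[:2],w2f(ray(c,*p,z),a,t)) for p in [(218,204),(288,204)]])
print("tcp",w2f((.4595,-.0845),a,t))
```

```text
0.34004038286071303 (0.5507437007306738+0.011514537145662598j) [0.00313029 0.00313029]
[(array([ 0.48462478, -0.10472233]), (np.float64(-0.10110095203768446), np.float64(-0.08752895757520578))), (array([ 0.46539212, -0.0503807 ]), (np.float64(-0.10110806930827458), np.float64(-0.029884288650270843)))]
[(array([ 0.4859512 , -0.10469092]), (np.float64(-0.09984000170996607), np.float64(-0.08794174761472548))), (array([ 0.46643172, -0.04953886]), (np.float64(-0.09984722512484431), np.float64(-0.0294373878474131)))]
tcp (np.float64(-0.11804245985180628), np.float64(-0.0600847895765583))
```

{"api": "arm_command", "payload": {
  "motion": [
    [[0,0,60,0,0,0,0],[0,0,115,0,0,0,0],[0,0,150,0,0,0,0],[0,0,152,0,0,0,0],[0,0,152,0,0,0,0]]
  ]
}}

```text
clock: 7.28
eef_pos: [0.4608, -0.0832, 0.2132]
tool_rot: [0.001, -0.171, 0.985, -0.0]
wrist_force: [-0.3, 0.7, 0.4]
gripper_width: 0.001
```

```bash
python3 look.py w7
```

```text
7.275 [ 0.46084335 -0.08315075  0.21318414] [ 5.72185880e-04 -1.71289547e-01  9.85220492e-01 -3.81784582e-04] 0.0008520508386445866 [-0.34633493  0.68595782  0.43876117] [-4.58943220e-01 -2.53235782e-01 -5.93575292e-01  1.22908234e+00
  5.87024855e-05 -8.03220086e-01]
```

View pics/w7.png

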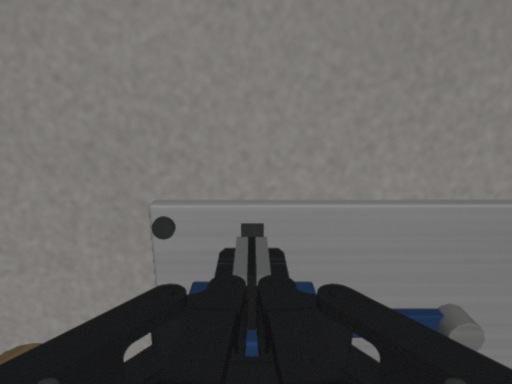

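The fingers are behind the plate (blue band at row 290, columns 190 to 315) and centred, with no contact. I'll push forward slowly.

{"api": "arm_command", "payload": {
  "motion": [
    [[-6,0,0,0,0,0,0],[-12,0,0,0,0,0,0],[-16,0,0,0,0,0,0],[-20,0,0,0,0,0,0],[-24,0,0,0,0,0,0],[-28,0,0,0,0,0,0],[-32,0,0,0,0,0,0],[-36,0,0,0,0,0,0],[-40,0,0,0,0,0,0],[-44,0,0,0,0,0,0],[-46,0,0,0,0,0,0]]
  ]
}}

```text
clock: 8.7
eef_pos: [0.5034, -0.0679, 0.2117]
tool_rot: [-0.0, -0.171, 0.985, -0.0]
wrist_force: [-4.1, -2.5, 5.3]
gripper_width: 0.003
```

{"api": "arm_command", "payload": {
  "motion": [
    [[-2,0,0,0,0,0,0],[-4,0,0,0,0,0,0],[-5,0,0,0,0,0,0]]
  ]
}}

```text
clock: 9.07
eef_pos: [0.508, -0.0663, 0.2117]
tool_rot: [-0.0, -0.171, 0.985, -0.0]
wrist_force: [-8.7, -3.7, 7.8]
gripper_width: 0.001
```

{"api": "arm_command", "payload": {
  "motion": [
    [[-2,0,0,0,0,0,0],[-3,0,0,0,0,0,0],[-3,0,0,0,0,0,0]]
  ]
}}

```text
clock: 9.45
eef_pos: [0.5091, -0.0658, 0.2117]
tool_rot: [-0.004, -0.17, 0.985, -0.001]
wrist_force: [-23.2, -7.9, 16.5]
gripper_width: -0.004
```

Run:
```python
from bench import viewer
import cv2,numpy as np
for n,s in (("side",(slice(155,255),slice(210,330))),("top",(slice(150,245),slice(170,320)))):
    c=viewer.camera(n)["pixels"][:,:,::-1]; cv2.imwrite(f"pics/{n}1z.png",cv2.resize(c[s],None,fx=5.3,fy=5.3,interpolation=cv2.INTER_CUBIC))
```

```text
(no output)
```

View pics/side1z.png

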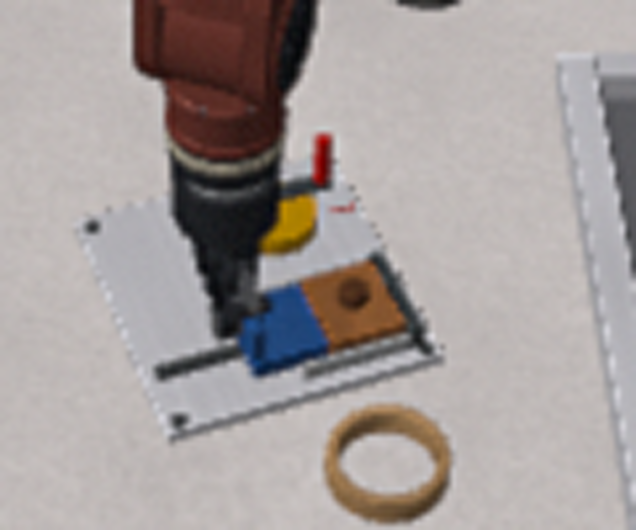

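The block is against the register stop at (400,310), and the force rose to 25 N with the motion stalled. I'll confirm the stop with 1 mm more, then back off and lift.

{"api": "arm_command", "payload": {
  "motion": [
    [[-1,0,0,0,0,0,0],[-1,0,0,0,0,0,0]]
  ]
}}

```text
clock: 9.8
eef_pos: [0.5095, -0.0657, 0.2117]
tool_rot: [-0.005, -0.17, 0.985, -0.001]
wrist_force: [-28.9, -10.3, 20.0]
gripper_width: -0.001
```

{"api": "arm_command", "payload": {
  "motion": [
    [[5,0,0,0,0,0,0],[20,0,0,0,0,0,0],[30,0,0,0,0,0,0],[30,0,-60,0,0,0,0],[30,0,-110,0,0,0,0],[30,0,-150,0,0,0,0],[30,0,-150,0,0,0,0]]
  ]
}}

```text
clock: 10.68
eef_pos: [0.4845, -0.0753, 0.3652]
tool_rot: [0.003, -0.171, 0.985, -0.002]
wrist_force: [-0.0, 0.3, -0.5]
gripper_width: 0.003
```

```bash
python3 look.py w8
```

```text
10.675 [ 0.48446148 -0.07527492  0.36520037] [ 0.00273025 -0.17095453  0.98527391 -0.00155688] 0.002787304612334626 [-0.01363495  0.29288629 -0.54270556] [-4.21797151e-01 -2.43084916e-01 -3.06891710e-01  1.50072145e+00
  4.73203500e-04 -7.65394133e-01]
```

View pics/w8.png

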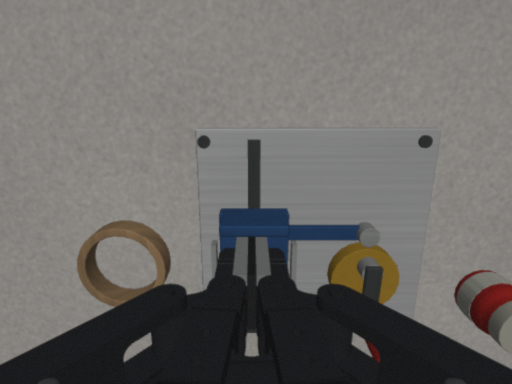

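{"api": "arm_command", "payload": {
  "motion": [
    [[166,-227,-30,0,0,0,0],[166,-227,-30,0,0,0,0],[166,-227,-30,0,0,0,0],[166,-227,-30,0,0,0,0],[166,-227,-30,0,0,0,0],[166,-227,-30,0,0,0,0],[166,-227,-30,0,0,0,0],[166,-227,-30,0,0,0,0]]
  ]
}}

```text
clock: 11.72
eef_pos: [0.4042, -0.3435, 0.3912]
tool_rot: [-0.0, -0.172, 0.985, 0.0]
wrist_force: [-0.4, 0.2, 0.1]
gripper_width: -0.0
```

Run:
```python
from bench import viewer,status
import cv2,numpy as np
c=viewer.camera("top"); np.savez("top2.npz",**{k:np.array(v) for k,v in c.items()})
cv2.imwrite("pics/top2z.png",cv2.resize(c["pixels"][150:245,170:320,::-1],None,fx=5.3,fy=5.3,interpolation=cv2.INTER_CUBIC))
print(status.get_obs()["eef_pos"])
```

```text
[ 0.40417281 -0.34357305  0.39141475]
```

View pics/top2z.png

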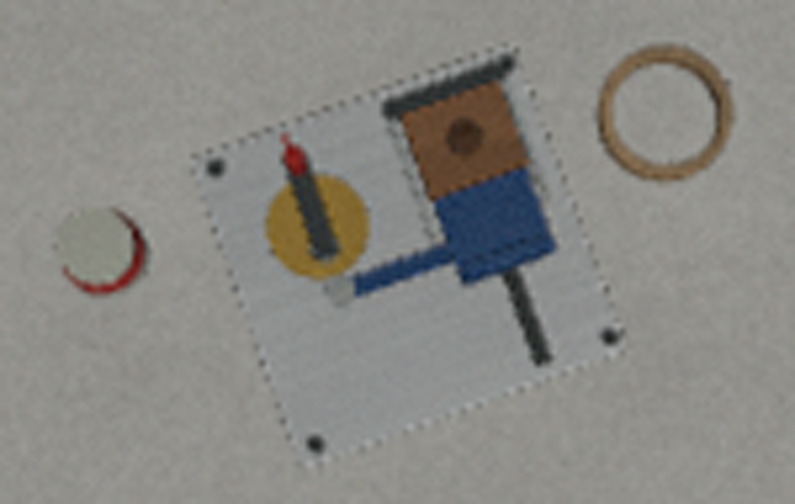

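The lever is in line with the red mark, and the block touches the register stop. I'll do a quick numeric check.

Run:
```python
from h import *
c=dict(np.load("top2.npz")); a,t=.3401,.5505+.0095j
tz=lambda p:(170+(p[0]+.5)/5.3-.5,150+(p[1]+.5)/5.3-.5)
f=lambda p,z:np.round(w2f(ray(c,*tz(p),z),a,t),4)
for p in [(480,332),(463,285),(574,297),(556,249)]: print("slide rear",f(p,.066))
print("peg",f((295,160),.1)); print("block rear",f((435,200),.036),f((527,168),.036)); print("knob",f((465,137),.051))
```

```text
slide rear [-0.0899 -0.024 ]
slide rear [-0.0579 -0.0241]
slide rear [-0.0893 -0.0884]
slide rear [-0.0563 -0.0882]
peg [0.0496 0.0504]
block rear [ 0.0037 -0.0275] [ 0.0032 -0.0917]
knob [ 0.0342 -0.0592]
```

Run:
```python
from h import *
import cv2
P=[]
for n in ("top0","top2"):
    c=dict(np.load(n+".npz")); im=c["pixels"].astype(float)[150:245,170:320]
    w=np.clip(im[...,2]-im[...,0]-20,0,40); w[:, :60]=0
    v,u=np.mgrid[150:245,170:320]; P.append((w.sum(),(w*u).sum()/w.sum(),(w*v).sum()/w.sum()))
    print(P[-1])
for z in (.036,.046,.056):
    A=[w2f(ray(c,p[1],p[2],z),.3401,0) for p in P]; print(z,np.subtract(A[1],A[0])*1000)
```

```text
(np.float64(10740.0), np.float64(263.3107076350093), np.float64(202.8352886405959))
(np.float64(12279.0), np.float64(259.7461519667725), np.float64(193.61324212069385))
0.036 [34.45326156  0.60238037]
0.046 [34.2337498   0.59854243]
0.056 [34.01423804  0.59470449]
```

Run:
```python
from bench import job,status
print(job.sign_off()); print(status.get_obs()["wrist_force"])
```

```text
the job is handed in; nothing more can be done
None
the job is handed in; nothing more can be done
```

The job is handed in at about 12 s of the 64 s allowed. The cam was turned to its low point first, then the slide was pushed home. No verdict is reported back, so the results below rest on my own checks.

**What I did:** I straddled the red peg with the half-open jaws and pushed it counterclockwise by about 140°. I then backed off, lifted, closed the fingers and pushed the slide's upright plate forward until it stalled. Finally I moved the arm well away to the right.

**Last checks:**
- **Cam:** in the top view the lever lies along the red line, with the peg at fixture (50, 50) mm, so the cam is very close to its low point.
- **Slide:** the push stalled firmly, with the force rising from 9 N to over 30 N and almost no further movement. The blue area's shift in the top view gives about 34 mm of travel from its starting point, which was 0 to 3 mm forward. Two hand-picked edge points gave a lower figure, 32 to 33 mm, with pixels of about 3 mm.
- **Block:** in the top view it is up against the register stop. The knob reads 34 mm and the rear edge plus half the block's length reads 33 mm. Nominal when touching is 37 mm and the limit is 32.5 mm, so these readings pass only narrowly.
- **Bystanders and arm:** the ink jar and tape roll look unmoved in the close-up. I did not check the other bystanders again, but the arm stayed well above the table except at the fixture. The wrist force was about zero after the final move.

One planning mistake: on the first part of the cam turn I had the tool's lead over the peg the wrong way round. It only left the cam short of the planned angle, and I corrected it from the next picture.

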